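# Cover glasses from behind the stain bottles

### The arm

A 6-joint arm with a two-finger parallel gripper is mounted at the origin on a cart in front of the work surface, level with it; the furniture and walls round the work are solid. World frame = base frame: x ahead of the robot, y to its left, z up, the work surface at z = 0. Lengths are in mm, angles in rad, forces in N, time in s.
With the tool pointing down it reaches from about 350 to 975 mm from the base axis. Payload 7.1 kg.
Tool frame: the origin (TCP) lies midway between the tips of the shut fingers; the grasp point (between the pads) lies 19 mm behind it (ctrl.hold_point_z is the distance from the TCP to the grasp point, in mm); x points along the fingers, y is the direction in which the jaws open and shut, and the axes are right-handed (so a half turn about x gives the same grasp; the last joint's range is limited). The gripper opens to 88 mm and grips with 3 to 60 N. Pads are 20 mm wide; open, the fingers measure 115 mm over their backs; the gripper's body (75 mm by 178 mm) begins 61 mm behind the grasp point.
Start: joints at [-1.186, 0.423, 1.63, -0, 1.089, -0.019], TCP at [245.588, -574.71, 222.675] pointing down, gripper open.
Joint ranges: [-3, 3], [-0.9, 2.11], [0.09, 2.58], [-1.31, 4.45], [0.11, 2.69], [-2.54, 2.54]. Speed limits (rad/s): [2.39, 2.39, 3.01, 3.14, 3.14, 3.14].

### API

Orientations are given as a rotation vector (axis times angle).
In Python, from workcell import ctrl, get_image, calibration gives the robot as it stands.
- The arm moves only by the tool move_arm, never from a script. Its argument "rows" is a list of rows, each a list of 5 numbers: the shift along the world's x, y, z in mm, then the turn about the world's z in rad, then the closure, from -1 (fully open) to 1 (shut). In form: [[tx, ty, tz, roll, jaw], ...]. A call has 1 to 12 rows; each row is the pose to reach, as a shift and turn from the pose measured when the call began; what a row does not reach only later rows make up. A row lasts 1/8 s, in which the tool goes at most 62.5 mm and 10.7 degrees, less where a joint would pass 70% of its speed; a pose out of reach is approached as far as the arm can. A call with a gripper value outside its range is refused whole. The fingers move at their own pace and stop on an object; the grip force is fixed at half the most. Time passes only in rows, so rows that repeat a pose let the fingers close. It gives the time, the measured TCP pose, the force and the opening at its end, in the units of the state.
- ctrl.get_obs(): the state, without advancing time (a new reading comes with each control period).
- get_image(name): name is "scene" or "side" or "wrist"; returns the picture (480x640x3 uint8, blue, green, red); there is no depth.
- calibration(name): a dict with "fx", "fy", "cx", "cy" (pixels), "view" (4x4, takes a point from world to camera coordinates); the wrist camera has in their place "T_tool_cam" (4x4, takes a point from camera to tool coordinates, whose origin is the TCP and whose axes are the tool frame's). Camera axes: x right, y up, looking along -z (the intrinsics and any distortion apply to the point x, -y, -z); pixel columns grow to the right and rows downward; lengths in mm; the calibration is good to about 2 mm. A picture is of the moment at which its call begins: read the wrist's pose just before it. calibration takes no time and is no camera call.
- ctrl.close_job(): hands the job in, once; it reports no verdict.
The state is a dict: "t": time; "qpos": joint angles; "qvel": joint speeds; "joint_torque": joint torques, N m; "ee_pos": TCP position; "orientation": TCP orientation; "ft_force": force on the tool from outside, world axes, zero at the start; "moment": the same for the moment, N m; "width": finger opening in mm.
Only numpy, scipy, OpenCV 4.12 (cv2) and the standard library are available. Lean on these libraries where they do the work, as an engineer would, in place of code of your own. Each camera call takes 0.05 s, during which the arm holds its last target.

### The job

Three stain bottles stand in the way of the drawer that holds the cover glasses. Stand all three aside on the blue mat, open the drawer and set the small clear box of cover glasses upright in the empty half of the slide tray; then shut the drawer fully, with the red slide box still in it, and put every bottle back, upright, on the very spot where it stood at the start.

Things in the scene. Friction and masses are not known exactly. Their poses are not given: they have to be found in the camera images.
- dropper_0_mid (a point): Stain bottle: amber bottle with a black dropper cap, 31 mm in diameter and 88 mm tall, standing upright. The round body is 31 mm wide from its foot to 57 mm up; above it come a narrow neck and cap (20 mm, then 13 mm wide). The point is the bottle's centre, half-way up; z is up.
- dropper_1_mid (a point): Stain bottle: amber bottle with a white dropper cap and a purple label band, 33 mm in diameter and 92 mm tall, standing upright. The round body is 33 mm wide from its foot to 61 mm up; above it come a narrow neck and cap (20 mm, then 13 mm wide). The point is the bottle's centre, half-way up; z is up.
- dropper_2_mid (a point): Stain bottle: white bottle with a blue dropper cap, 35 mm in diameter and 96 mm tall, standing upright. The round body is 35 mm wide from its foot to 65 mm up; above it come a narrow neck and cap (20 mm, then 13 mm wide). The point is the bottle's centre, half-way up; z is up.
- cover_glass_mid (a point): Small clear plastic box of cover glasses, 30 x 30 x 24 mm tall, lying loose on the dark drawer floor, seen through the clear top of the drawer box. The point is its centre, half-way up; x and y are square to its sides. Drawer floor 11 mm, drawer walls up to 41 mm, front up to 55 mm above the worktop.
- slide_box_mid (a point): Red card box of slides, 59 x 83 x 24 mm tall, lying in the same drawer beside the cover glasses; it stays there. The point is its centre, half-way up; y runs along its 83 mm side.
- drawer (a joint): How far the drawer is pulled out of the low drawer box, in m: 0 = fully shut, 0.13 = fully open (stop). It may stand slightly ajar at the start. It slides with about 1.5 N of friction and stays where it is left.
- drawer_pull (a point): Centre of the black pull on the teal drawer front: an upright round grip, 16 mm wide, 26 mm tall (18 to 44 mm above the worktop), 28 mm out from the front, pinched from above. x points straight into the drawer box (the drawer opens along -x and carries this point), y along the front, z up. Drawer box: 226 mm wide, 165 mm deep, 59 mm tall, clear top, fixed.
- mat: Blue rubber bench mat, 130 mm (x) by 210 mm (y), 3 mm thick, fixed. The origin is the centre of its underside; z up.
- tray_bay (a point): Empty half of the grey slide tray (the other half holds two slides; tray 110 x 200 x 10 mm, fixed). The bay is 102 mm (x) by 94 mm (y) inside, between rims 7 mm high (5 mm at the middle divider). The point is the centre of the bay's floor, 3 mm above the worktop; the slides lie towards -y; z up.

How it is judged:
By the outcome, as a careful person would: the job done as asked, in the order asked, and still so for the second after the job is handed in, with the robot touching nothing.
It also fails if it takes over 147 s, if anything falls off the work surface, if the arm or the gripper's body presses on something with over 40 N, if the wrist force passes 120 N, or if a joint passes its speed limit or range.

## Working session

There is one attempt and no reset: what is moved stays moved. The work goes in short steps, Python scripts to look and compute and a tool call to move; the robot and the scene stay as the last step left them, time stands still between calls to the robot, and variables do not carry over. Pictures are saved under pics/ and viewed, and the job is handed in when it is done.

Besides the shell and the picture viewer there is one more tool, called after "Request:" as name([rows], argument=value, ...), one row to a line, values as JSON. move_arm: Moves the arm, as the interface text tells. Its arguments: {"type":"object","properties":{"rows":{"type":"array"}},"required":["rows"]}

```bash
ls; mkdir -p pics; python3 - <<'E'
from workcell import ctrl,get_image,calibration
import cv2
print(ctrl.get_obs(), ctrl.hold_point_z)
for n in ["scene","side","wrist"]:
    cv2.imwrite(f"pics/{n}0.png",get_image(n)); print(n,calibration(n))
E
```

```text
pics
{'t': 0.0, 'qpos': array([-1.18599843e+00,  4.23813431e-01,  1.63067419e+00, -3.31101594e-05,
        1.08859824e+00, -1.89960657e-02]), 'qvel': array([ 0.00031492, -0.00170137, -0.00025191, -0.00225533,  0.00082611,
        0.00071071]), 'joint_torque': array([ 1.81372554e-03, -5.44610596e+01, -2.73670167e+01,  6.44923886e-02,
        2.28003185e-02, -1.09407472e-04]), 'ee_pos': array([ 245.38086389, -574.22079869,  221.92502398]), 'orientation': array([ 1.99966748,  0.41087545, -2.00028078]), 'ft_force': array([ 0.39081348,  0.27408219, -0.5283044 ]), 'moment': array([ 0.00267833, -0.04082215,  0.02443048]), 'width': 87.64539977124531} 18.700000000000003
scene {'fx': 620.0051003259741, 'fy': 620.0051003259741, 'cx': 314.54072677538824, 'cy': 240.7036771247388, 'view': array([[-5.03655671e-01, -8.63846454e-01,  1.00134601e-02,
         3.13344678e+02],
       [ 4.75294242e-01, -2.67398531e-01,  8.38208452e-01,
        -3.36847846e+02],
       [-7.21405814e-01,  4.26927780e-01,  5.45258032e-01,
        -1.23324327e+03],
       [ 0.00000000e+00,  0.00000000e+00,  0.00000000e+00,

[... 252 characters left out ...]
1,  7.14053014e-01,  5.97372910e-01,
        -2.78425088e+02],
       [-2.82240454e-01, -5.26574972e-01,  8.01909674e-01,
        -7.96381305e+02],
       [ 0.00000000e+00,  0.00000000e+00,  0.00000000e+00,
         1.00000000e+00]])}
wrist {'fx': 356.43349246483496, 'fy': 356.43349246483496, 'cx': 316.6958015810943, 'cy': 236.10111070385855, 'T_tool_cam': array([[ 5.76133899e-04,  2.61907261e-01, -9.65092874e-01,
        -1.62582896e+02],
       [ 9.99999690e-01,  3.66996242e-04,  6.96567884e-04,
        -1.53834151e-02],
       [ 5.36621645e-04, -9.65092976e-01, -2.61906968e-01,
        -7.07767018e+01],
       [ 0.00000000e+00,  0.00000000e+00,  0.00000000e+00,
         1.00000000e+00]])}
```

View pics/scene0.png

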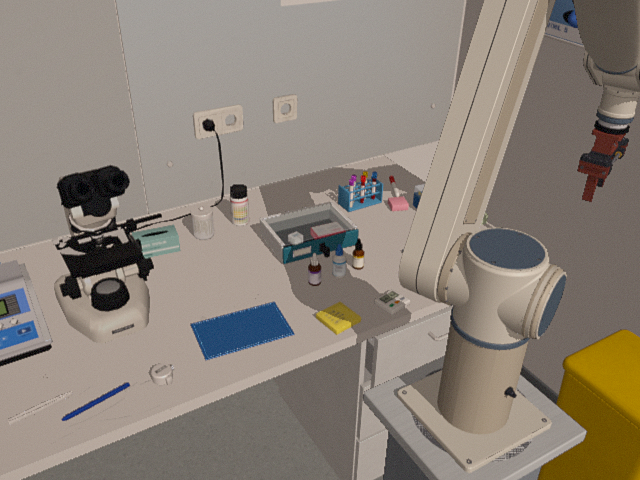

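View pics/side0.png

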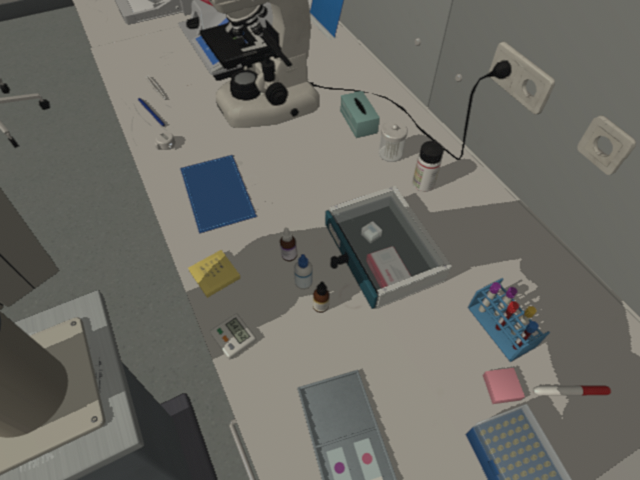

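View pics/wrist0.png

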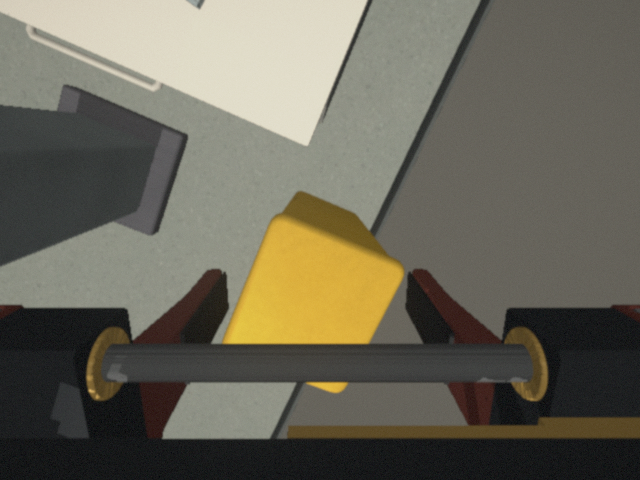

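The scene view shows the bottles at about (315,273), (339,263) and (358,255), with the drawer behind them. In the side view the drawer is around (385,250), the mat at (217,193) and the tray's empty bay at (335,407). Next I'll zoom in to measure.

```bash
cat > h.py <<'E'
import numpy as np,cv2
from scipy.spatial.transform import Rotation as R
from workcell import ctrl,get_image,calibration
def cam(n,obs=None):
    c=calibration(n)
    if n=="wrist":
        T=np.eye(4);T[:3,:3]=R.from_rotvec(obs["orientation"]).as_matrix();T[:3,3]=obs["ee_pos"]
        V=np.linalg.inv(T@c["T_tool_cam"])
    else: V=c["view"]
    return V,c
def ray(n,u,v,obs=None):
    V,c=cam(n,obs);d=np.array([(u-c["cx"])/c["fx"],-(v-c["cy"])/c["fy"],-1.])
    Rm=V[:3,:3];return -Rm.T@V[:3,3],Rm.T@d
def onz(n,u,v,z,obs=None):
    o,d=ray(n,u,v,obs);return o+d*(z-o[2])/d[2]
def proj(n,p,obs=None):
    V,c=cam(n,obs);q=V[:3,:3]@np.asarray(p,float)+V[:3,3]
    return np.array([c["cx"]+c["fx"]*q[0]/-q[2],c["cy"]+c["fy"]*-q[1]/-q[2]])
def tri(rs):
    A=np.zeros((3,3));b=np.zeros(3)
    for o,d in rs:
        d=d/np.linalg.norm(d);P=np.eye(3)-np.outer(d,d);A+=P;b+=P@o
    p=np.linalg.solve(A,b)
    return p,[np.linalg.norm((np.eye(3)-np.outer(d,d)/(d@d))@(p-o)) for o,d in rs]
E
python3 - <<'E'
import cv2
a=cv2.imread("pics/scene0.png")[190:300,240:400];cv2.imwrite("pics/sc_crop.png",cv2.resize(a,None,fx=5,fy=5,interpolation=cv2.INTER_CUBIC))
a=cv2.imread("pics/side0.png")[180:330,260:460];cv2.imwrite("pics/si_crop.png",cv2.resize(a,None,fx=4,fy=4,interpolation=cv2.INTER_CUBIC))
E
```

```text
(no output)
```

View pics/sc_crop.png

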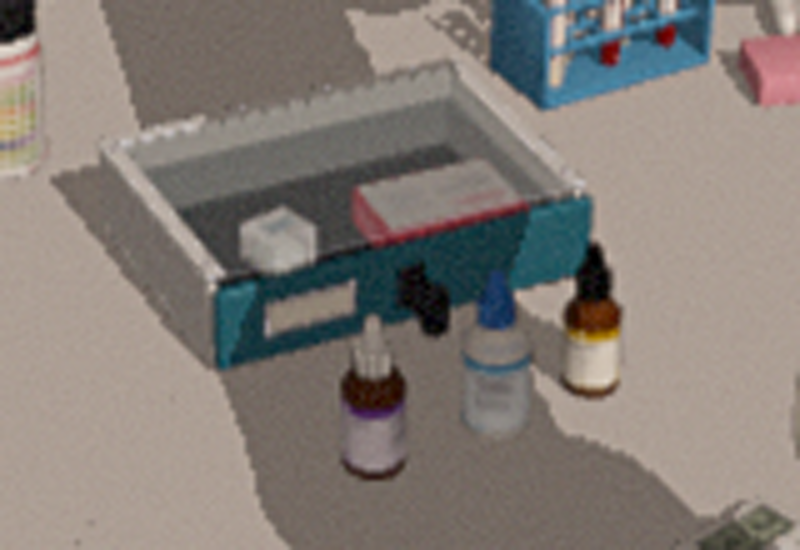

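View pics/si_crop.png

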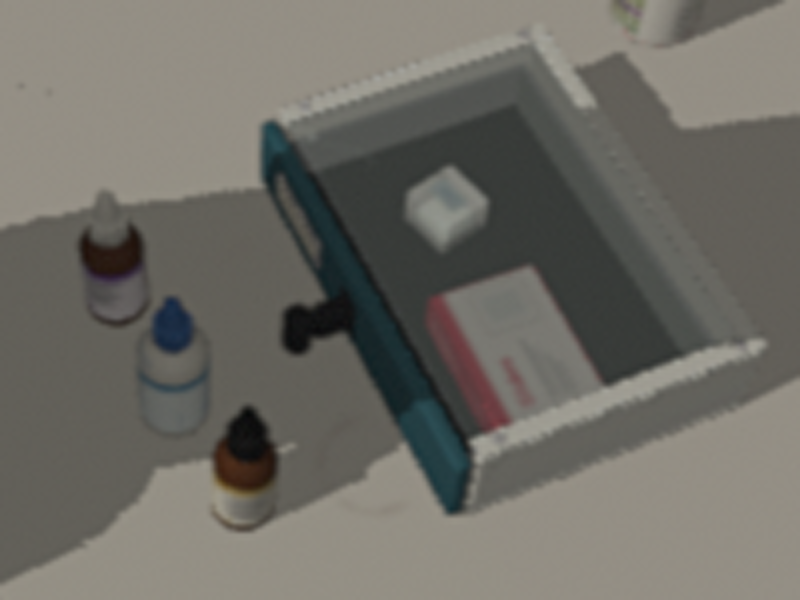

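```bash
python3 - <<'E'
from h import *
S=lambda u,v:ray("side",260+u/4,180+v/4)
C=lambda u,v:ray("scene",240+u/5,190+v/5)
def P(n,s,c):
    p,e=tri([S(*s),C(*c)]);print(n,p.round(1),np.round(e,1))
P("purple tip 92",(105,194),(373,319))
P("blue tip 96",(171,300),(497,273))
P("black tip 88",(248,409),(596,246))
P("purple mid46",(115,262),(373,400))
P("pull",(298,328),(434,310))
P("frontcornerL top",(270,124),(217,285))
P("frontcornerR top",(468,462),(590,200))
P("frontcornerR bot",(458,510),(587,272))
P("backR top",(762,345),(450,65))
P("cover top ctr",(447,195),(278,225))
P("red top ctr",(520,345),(440,205))
for z in(59,):
  for u,v in [(270,124),(468,462),(762,345),(537,28)]: print(onz("side",260+u/4,180+v/4,z if u>500 else 55).round(1))
# cover top corners on z=35
for u,v in [(405,210),(452,165),(490,207),(443,230)]: print("cov",onz("side",260+u/4,180+v/4,35).round(1))
for u,v in [(437,297),(533,266),(605,385)]: print("red",onz("side",260+u/4,180+v/4,35).round(1))
for u,v in [(181,165),(236,157),(255,213),(201,230)]: print("mat",onz("side",u,v,3).round(1))
for u,v in [(299,384),(360,371),(398,480)]: print("tray",onz("side",u,v,10).round(1))
for u,v in [(317,442),(375,430)]: print("div",onz("side",u,v,8).round(1))
E
```

```text
purple tip 92 [519.7  60.9  88.2] [0.4 0.4]
blue tip 96 [520.  -11.6  91.9] [0.4 0.4]
black tip 88 [526.6 -75.9  84.3] [0.8 0.8]
purple mid46 [521.6  58.   35.6] [1. 1.]
pull [586.5 -16.4  28.4] [0.2 0.2]
frontcornerL top [627.4  90.   53.6] [1.9 1.9]
frontcornerR top [ 612.7 -130.3   49.5] [2.1 2.1]
frontcornerR bot [ 612.4 -130.5    2.3] [2.4 2.4]
backR top [ 773.5 -140.    51.2] [0.4 0.4]
cover top ctr [694.1  18.7  32.9] [0.1 0.1]
red top ctr [679.5 -75.5  26.3] [1.6 1.6]
[625.1  87.4  55. ]
[ 612.5 -131.1   55. ]
[ 769.2 -142.9   59. ]
[784.   78.1  59. ]
cov [668.6  18.9  35. ]
cov [705.7  33.2  35. ]
cov [7.089e+02 5.000e-01 3.500e+01]
cov [679.5  -1.1  35. ]
red [655.3 -35.4  35. ]
red [708.5 -41.3  35. ]
red [ 701.5 -116.8   35. ]
mat [398.4 411.6   3. ]
mat [526.1 377.4   3. ]
mat [499.6 192.8   3. ]
mat [377.7 202.    3. ]
tray [ 419.7 -198.1   10. ]
tray [ 524.6 -226.5   10. ]
tray [ 490.3 -401.    10. ]
div [ 404.9 -295.     8. ]
div [ 497.3 -322.2    8. ]
```

```bash
python3 - <<'E'
from h import *
o=ctrl.get_obs();M=R.from_rotvec(o["orientation"]).as_matrix();print(M.round(3))
print("yaw toolz",np.arctan2(M[1,2],M[0,2]),"tooly",np.arctan2(M[1,1],M[0,1]))
E
```

```text
[[-0.     0.393 -0.92 ]
 [ 0.001 -0.92  -0.393]
 [-1.    -0.001 -0.   ]]
yaw toolz -2.7377972477111334 tooly -1.1670008781312133
```

Request:
move_arm([
  [80, 180, 30, -0.15, -0.4],
  [255, 564, 30, -0.47, -0.4],
  [255, 564, 30, -0.47, -0.4],
  [255, 564, 30, -0.47, -0.4],
  [255, 564, 30, -0.47, -0.4],
  [255, 564, 30, -0.47, -0.4],
  [255, 564, 30, -0.47, -0.4],
  [255, 564, 30, -0.47, -0.4],
  [255, 564, 30, -0.47, -0.4],
  [255, 564, 30, -0.47, -0.4],
  [255, 564, 30, -0.47, -0.4],
  [255, 564, 30, -0.47, -0.4],
])

```text
t: 1.65
ee_pos: [499.9, -10.4, 251.7]
orientation: [-2.187, 0.07, 2.189]
ft_force: [0.2, -0.8, 0.2]
width: 61.3
```

```bash
cat > w.py <<'E'
import sys,pickle
from h import *
o=ctrl.get_obs();im=get_image("wrist");n=sys.argv[1]
cv2.imwrite(f"pics/{n}.png",im);pickle.dump(o,open(f"pics/{n}.pkl","wb"))
M=R.from_rotvec(o["orientation"]).as_matrix()
print("t",o["t"],"pos",o["ee_pos"].round(1),"tooly yaw",np.arctan2(M[1,1],M[0,1]).round(3),"w",round(o["width"],1),"q",o["qpos"].round(2))
E
python3 w.py w1
```

```text
t 1.65 pos [499.9 -10.4 251.7] tooly yaw -1.636 w 61.3 q [-0.05  0.2   1.87  0.    1.07  1.59]
```

View pics/w1.png

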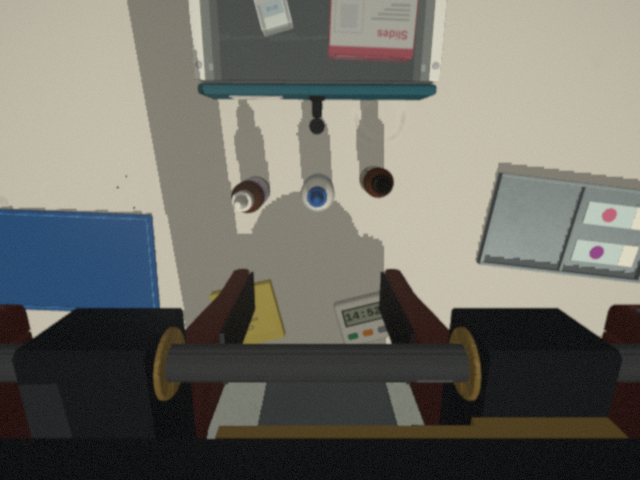

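```bash
python3 - <<'E'
import cv2
a=cv2.imread("pics/w1.png")[70:230,210:410];cv2.imwrite("pics/w1c.png",cv2.resize(a,None,fx=4,fy=4,interpolation=cv2.INTER_CUBIC)[:600])
E
```

```text
(no output)
```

View pics/w1c.png

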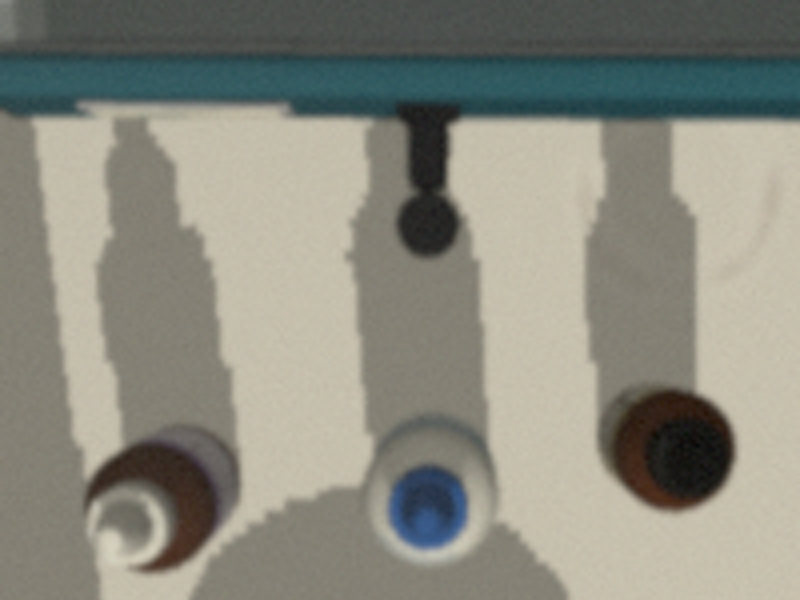

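```bash
python3 - <<'E'
from h import *
import pickle
o=pickle.load(open("pics/w1.pkl","rb"))
W=lambda u,v,z:onz("wrist",210+u/4,70+v/4,z,o)[:2].round(1)
print("purple",W(112,540,92),W(153,506,61))
print("blue",W(427,518,96),W(432,499,65))
print("black",W(690,453,80),W(673,449,57))
print("pull top",W(428,220,44), "front",W(250,60,55),W(680,60,55))
w=lambda u,v,z:onz("wrist",u,v,z,o)[:2].round(1)
# circle diameters
print(W(88,506,61)-W(218,506,61),W(368,499,65)-W(497,499,65),W(612,449,57)-W(734,449,57))
print("front L,R",w(199,86,55),w(436,86,55),"box",w(195,78,59),w(442,78,59))
print("tray",w(500,173,10),w(582,187,8),w(562,268,8),w(481,262,10))
print("mat",w(151,213,3),w(158,311,3))
print("cov",w(254,0,35),w(263,34,35),w(292,23,35),"red",w(329,55,35),w(414,58,35))
# triangulate tips with scene/side
for n,wp,s,c in [("purple",(112,540),(105,194),(373,319)),("blue",(427,518),(171,300),(497,273))]:
    p,e=tri([ray("wrist",210+wp[0]/4,70+wp[1]/4,o),ray("side",260+s[0]/4,180+s[1]/4),ray("scene",240+c[0]/5,190+c[1]/5)]);print(n,p.round(1),np.round(e,1))
E
```

```text
purple [517.2  60.7] [519.9  56.7]
blue [518.2 -11.7] [517.7 -12.8]
black [526.8 -73.7] [525.1 -73.5]
pull top [584.  -16.2] front [622.   23.1] [615.4 -77.3]
[ 2.1 32.3] [ 2.1 31.7] [ 2.  30.3]
front L,R [625.7  91.9] [ 611.1 -129.6] box [632.2  93.4] [ 617.2 -133.7]
tray [ 520.5 -217.5] [ 498.2 -312.6] [ 400.9 -301.1] [ 415.8 -202.1]
mat [499.7 185. ] [373.6 199.9]
cov [699.5  35.2] [670.6  29.9] [678.1   1.4] red [648.2 -32. ] [ 640.1 -114.2]
purple [518.3  61.   89.3] [1.5 1.6 0.5]
blue [518.9 -11.6  92.7] [1.2 1.3 0.5]
```

Request:
move_arm([
  [10, 35, -30, 0, -0.4],
  [19, 69, -60, 0, -0.4],
  [19, 69, -110, 0, -0.4],
  [19, 69, -110, 0, -0.4],
])

```text
t: 2.2
ee_pos: [515.6, 56.5, 138.9]
orientation: [-2.177, 0.075, 2.196]
ft_force: [0.3, -0.4, 1.2]
width: 61.9
```

```bash
python3 w.py w2
```

```text
t 2.2 pos [515.6  56.5 138.9] tooly yaw -1.639 w 61.9 q [0.09 0.39 1.92 0.   0.84 1.72]
```

View pics/w2.png

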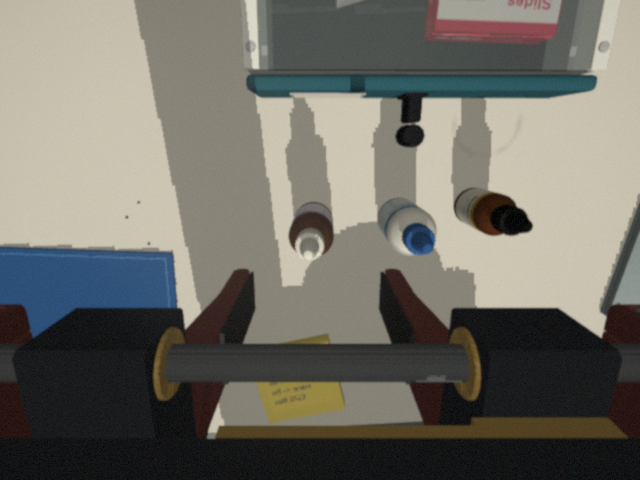

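```bash
python3 - <<'E'
from h import *
import pickle
a=cv2.imread("pics/w2.png")[180:270,270:540];cv2.imwrite("pics/w2c.png",cv2.resize(a,None,fx=2.96,fy=2.96,interpolation=cv2.INTER_CUBIC))
o=pickle.load(open("pics/w2.pkl","rb"))
w=lambda u,v,z:onz("wrist",u,v,z,o)[:2].round(1)
print("purple",w(311,233,61),w(307,249,92),"blue",w(410.5,230,65),w(419,241,96),"black",w(494,215,57),w(526,225,88),"pull",w(410,134,44),ctrl.get_obs()["ee_pos"])
print(w(289,233,61)-w(333,233,61))
E
```

```text
purple [522.9  59.8] [521.3  61.9] blue [521.4  -8.4] [523.   -5.7] black [526.1 -68.7] [526.2 -73.5] pull [584.5 -13.2] [517.4538515   56.55774989 141.05351606]
[ 2.1 30.6]
```

View pics/w2c.png

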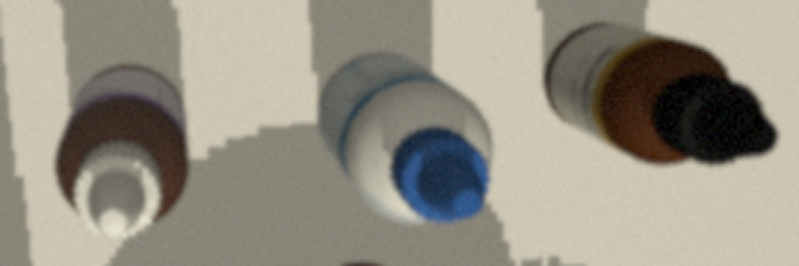

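Request:
move_arm([
  [2, 2, -30, 0, -0.4],
  [2, 2, -60, 0, -0.4],
  [2, 2, -90, 0, -0.4],
  [2, 2, -116, 0, -0.4],
  [2, 2, -116, 0, -0.4],
  [2, 2, -116, 0, -0.4],
  [2, 2, -116, 0, 1],
  [2, 2, -116, 0, 1],
  [2, 2, -116, 0, 1],
  [2, 2, -116, 0, 1],
])

```text
t: 3.5
ee_pos: [519.7, 58.6, 25.4]
orientation: [-2.182, 0.074, 2.191]
ft_force: [-0.0, 0.0, 3.9]
width: 32.2
```

```bash
python3 w.py w3
```

```text
t 3.5 pos [519.7  58.6  25.4] tooly yaw -1.639 w 32.2 q [0.09 0.59 1.95 0.   0.6  1.73]
```

View pics/w3.png

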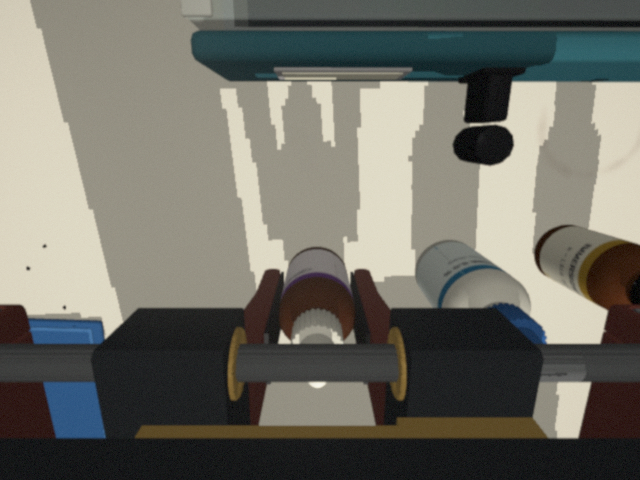

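Request:
move_arm([
  [0, 0, 40, 0, 1],
  [0, 0, 100, 0, 1],
  [-8, 55, 110, 0, 1],
  [-15, 115, 110, 0, 1],
  [-22, 175, 110, 0, 1],
  [-29, 235, 110, 0, 1],
  [-35, 296, 110, 0, 1],
  [-35, 296, 110, 0, 1],
  [-35, 296, 70, 0, 1],
  [-35, 296, 30, 0, 1],
  [-35, 296, 12, 0, 1],
  [-35, 296, 12, 0, 1],
])

```text
t: 5.05
ee_pos: [484.1, 353.4, 36.3]
orientation: [-2.18, 0.077, 2.194]
ft_force: [-1.0, -0.1, 0.2]
width: 32.1
```

```bash
python3 w.py w4
```

```text
t 5.05 pos [484.1 353.4  36.3] tooly yaw -1.64 w 32.1 q [0.61 0.65 1.77 0.   0.73 2.25]
```

View pics/w4.png

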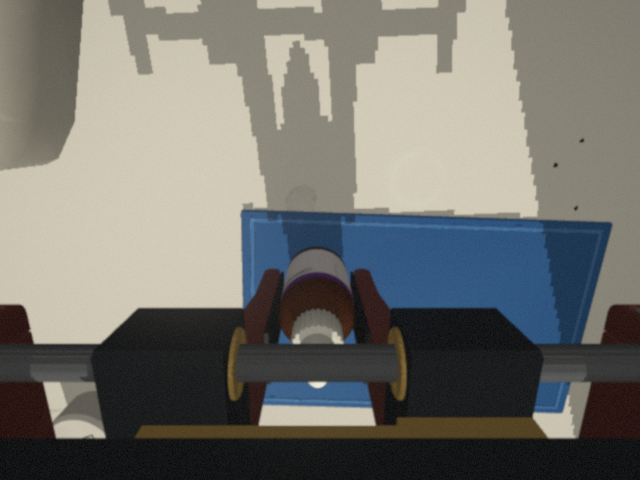

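Request:
move_arm([
  [0, 0, -5, 0, 1],
  [0, 0, -8, 0, 1],
  [0, 0, -8, 0, 1],
  [0, 0, -8, 0, -0.2],
  [0, 0, -8, 0, -0.2],
  [0, 0, -8, 0, -0.2],
  [0, 0, 25, 0, -0.2],
  [0, 0, 80, 0, -0.3],
  [3, -50, 110, 0, -0.4],
  [10, -110, 110, 0, -0.4],
  [17, -170, 110, 0, -0.4],
  [24, -230, 110, 0, -0.4],
])

```text
t: 6.6
ee_pos: [509.0, 122.5, 147.9]
orientation: [-2.182, 0.075, 2.191]
ft_force: [1.4, -0.1, -0.0]
width: 61.5
```

```bash
python3 w.py w5
```

```text
t 6.6 pos [509.  122.5 147.9] tooly yaw -1.639 w 61.5 q [0.21 0.38 1.91 0.   0.86 1.85]
```

View pics/w5.png

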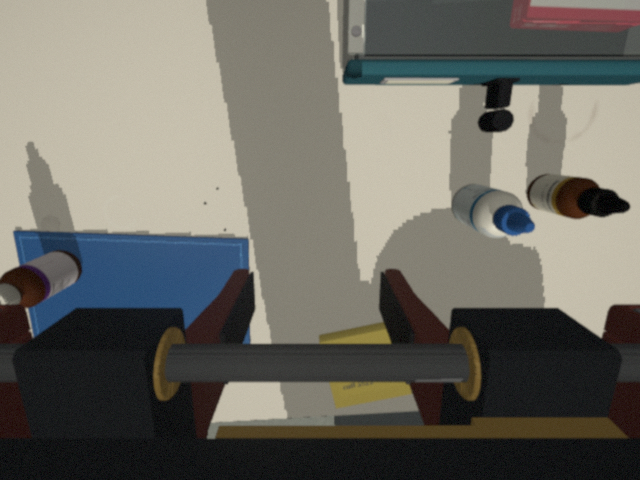

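Request:
move_arm([
  [4, -60, 0, 0, -0.4],
  [8, -110, 0, 0, -0.4],
  [9.5, -134.5, 0, 0, -0.4],
  [9.5, -134.5, -20, 0, -0.4],
  [9.5, -134.5, -50, 0, -0.4],
  [9.5, -134.5, -80, 0, -0.4],
  [9.5, -134.5, -105, 0, -0.4],
  [9.5, -134.5, -123, 0, -0.4],
  [9.5, -134.5, -123, 0, -0.4],
  [9.5, -134.5, -123, 0, 1],
  [9.5, -134.5, -123, 0, 1],
  [9.5, -134.5, -123, 0, 1],
])

```text
t: 8.15
ee_pos: [519.1, -17.7, 25.3]
orientation: [-2.182, 0.08, 2.19]
ft_force: [-0.5, 0.6, -0.3]
width: 34.9
```

```bash
python3 w.py w6
```

```text
t 8.15 pos [519.1 -17.7  25.3] tooly yaw -1.642 w 34.9 q [-0.06  0.59  1.96 -0.    0.6   1.59]
```

View pics/w6.png

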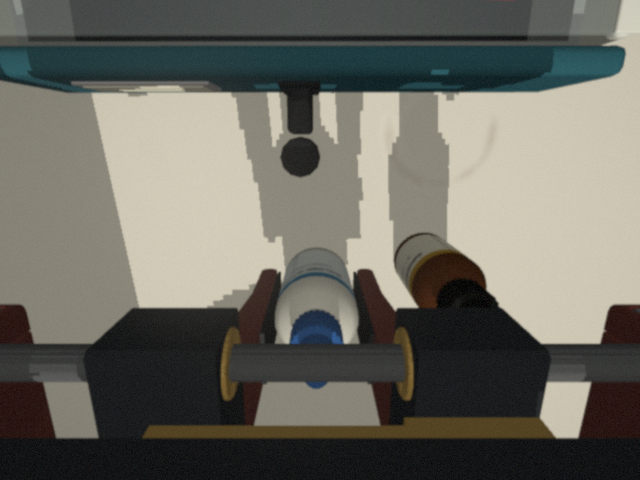

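Request:
move_arm([
  [0, 0, 40, 0, 1],
  [0, 0, 100, 0, 1],
  [-17, 58, 110, 0, 1],
  [-34, 116, 110, 0, 1],
  [-51, 174, 110, 0, 1],
  [-68, 232, 110, 0, 1],
  [-85, 290, 110, 0, 1],
  [-94, 318, 110, 0, 1],
  [-94, 318, 70, 0, 1],
  [-94, 318, 30, 0, 1],
  [-94, 318, 10, 0, 1],
  [-94, 318, 10, 0, 1],
])

```text
t: 9.7
ee_pos: [424.0, 299.6, 34.1]
orientation: [-2.18, 0.082, 2.194]
ft_force: [-0.1, 0.3, 0.1]
width: 33.8
```

Request:
move_arm([
  [0, 0, -4, 0, 1],
  [0, 0, -7, 0, 1],
  [0, 0, -7, 0, 1],
  [0, 0, -7, 0, -0.2],
  [0, 0, -7, 0, -0.2],
  [0, 0, -7, 0, -0.2],
  [0, 0, 30, 0, -0.2],
  [0, 0, 80, 0, -0.3],
  [0, 0, 110, 0, -0.4],
  [20, -60, 110, 0, -0.4],
  [40, -120, 110, 0, -0.4],
  [60, -180, 110, 0, -0.4],
])

```text
t: 11.2
ee_pos: [483.7, 120.2, 144.4]
orientation: [-2.182, 0.081, 2.193]
ft_force: [0.7, 0.4, 1.2]
width: 61.7
```

Request:
move_arm([
  [20, -60, 0, 0, -0.4],
  [40, -120, 0, 0, -0.4],
  [40, -180, 0, 0, -0.4],
  [40, -180, 0, 0, -0.4],
  [40, -180, 0, 0, -0.4],
])

```text
t: 11.82
ee_pos: [523.4, -59.7, 144.3]
orientation: [-2.18, 0.082, 2.193]
ft_force: [0.1, 0.8, -0.2]
width: 61.5
```

```bash
python3 w.py w7
```

```text
t 11.825 pos [523.4 -59.7 144.3] tooly yaw -1.642 w 61.5 q [-0.13  0.39  1.9  -0.01  0.85  1.51]
```

View pics/w7.png

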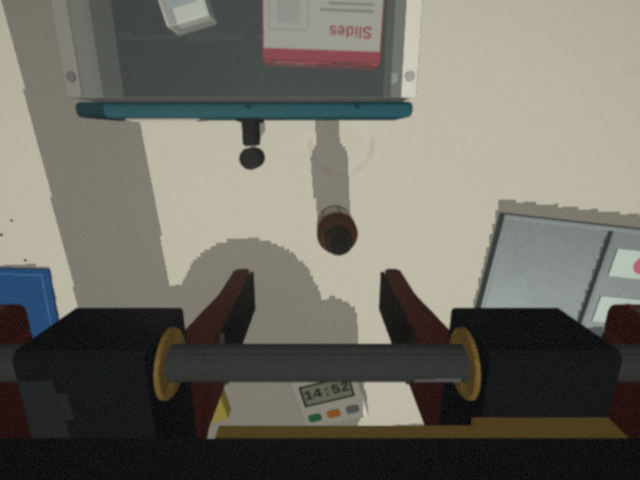

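```bash
python3 - <<'E'
from h import *
import pickle
a=cv2.imread("pics/w7.png")[130:270,220:380];cv2.imwrite("pics/w7c.png",cv2.resize(a,None,fx=4,fy=4,interpolation=cv2.INTER_CUBIC))
o=pickle.load(open("pics/w7.pkl","rb"))
w=lambda u,v,z:onz("wrist",u,v,z,o)[:2].round(1)
print(w(337,230,57),w(339,240,83),"pull",w(252,157,44),ctrl.get_obs()["ee_pos"])
E
```

```text
[529.3 -75.3] [529.3 -75.1] pull [584.5 -18. ] [523.40253129 -58.97428705 144.27512952]
```

View pics/w7c.png

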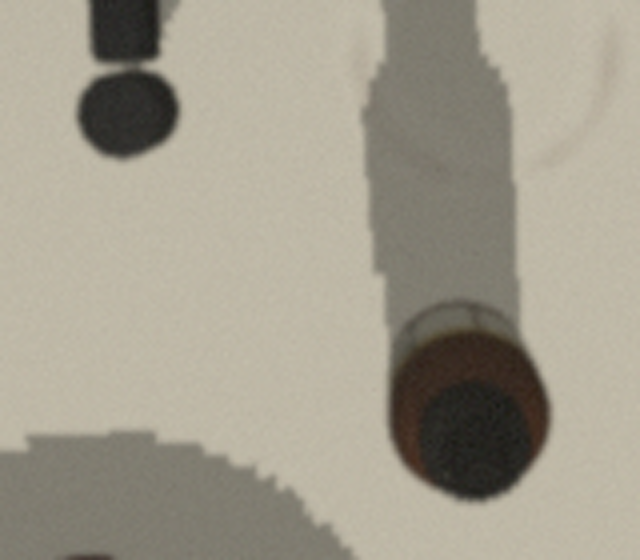

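Request:
move_arm([
  [3.5, -15, -20, 0, -0.4],
  [3.5, -15, -50, 0, -0.4],
  [3.5, -15, -80, 0, -0.4],
  [3.5, -15, -105, 0, -0.4],
  [3.5, -15, -119, 0, -0.4],
  [3.5, -15, -119, 0, -0.4],
  [3.5, -15, -119, 0, 0.2],
  [3.5, -15, -119, 0, 1],
  [3.5, -15, -119, 0, 1],
  [3.5, -15, -119, 0, 1],
])

```text
t: 13.12
ee_pos: [527.3, -74.1, 25.8]
orientation: [-2.182, 0.081, 2.193]
ft_force: [-0.0, 0.3, 2.2]
width: 30.6
```

```bash
python3 w.py w8
```

```text
t 13.125 pos [527.3 -74.1  25.8] tooly yaw -1.641 w 30.6 q [-0.16  0.6   1.93 -0.01  0.62  1.49]
```

View pics/w8.png

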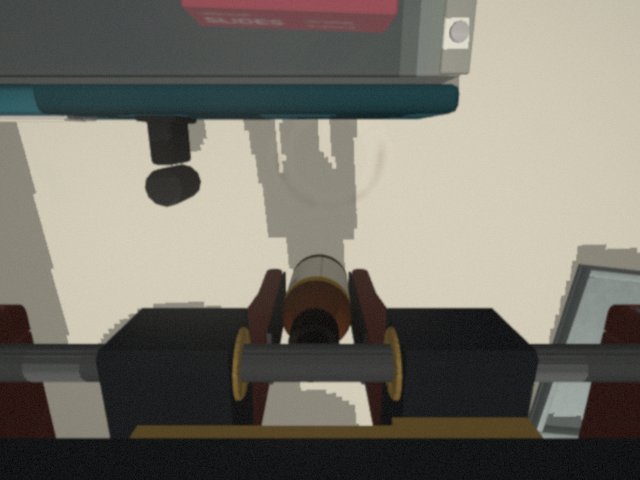

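Request:
move_arm([
  [0, 0, 40, 0, 1],
  [0, 0, 100, 0, 1],
  [-10, 58, 110, 0, 1],
  [-20, 116, 110, 0, 1],
  [-30, 174, 110, 0, 1],
  [-40, 232, 110, 0, 1],
  [-50, 290, 110, 0, 1],
  [-52, 319, 110, 0, 1],
  [-52, 319, 70, 0, 1],
  [-52, 319, 30, 0, 1],
  [-52, 319, 10, 0, 1],
  [-52, 319, 10, 0, 1],
])

```text
t: 14.68
ee_pos: [474.0, 244.3, 34.3]
orientation: [-2.179, 0.083, 2.197]
ft_force: [0.0, -0.6, -1.1]
width: 30.6
```

Request:
move_arm([
  [0, 0, -4, 0, 1],
  [0, 0, -7, 0, 1],
  [0, 0, -7, 0, 1],
  [0, 0, -7, 0, -0.2],
  [0, 0, -7, 0, -0.2],
  [0, 0, -7, 0, -0.2],
  [0, 0, 30, 0, -0.2],
  [0, 0, 80, 0, -0.3],
  [0, 0, 110, 0, -0.4],
  [20, -60, 110, 0, -0.4],
  [40, -120, 110, 0, -0.4],
  [60, -180, 110, 0, -0.4],
])

```text
t: 16.18
ee_pos: [533.8, 64.9, 144.5]
orientation: [-2.181, 0.082, 2.197]
ft_force: [0.6, 0.6, 0.2]
width: 61.5
```

Request:
move_arm([
  [20, -60, 0, 0, -0.4],
  [50, -81, 0, 0, -0.4],
  [50, -81, 0, 0, -0.4],
  [50, -81, 0, 0, -0.4],
  [50, -81, 0, 0, -0.4],
])

```text
t: 16.8
ee_pos: [582.8, -15.1, 144.4]
orientation: [-2.18, 0.08, 2.199]
ft_force: [-0.5, 0.5, -0.1]
width: 61.2
```

```bash
python3 w.py w9; python3 -c "
from h import *
cv2.imwrite('pics/side1.png',get_image('side'))"
```

```text
t 16.8 pos [582.8 -15.1 144.4] tooly yaw -1.639 w 61.2 q [-0.04  0.47  1.77 -0.01  0.91  1.6 ]
```

View pics/w9.png

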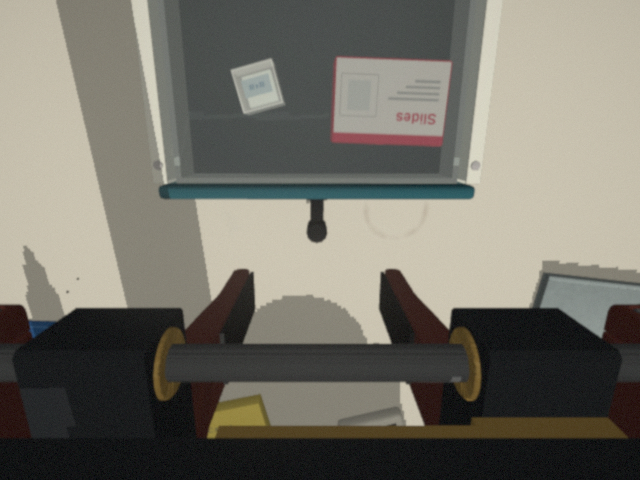

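View pics/side1.png

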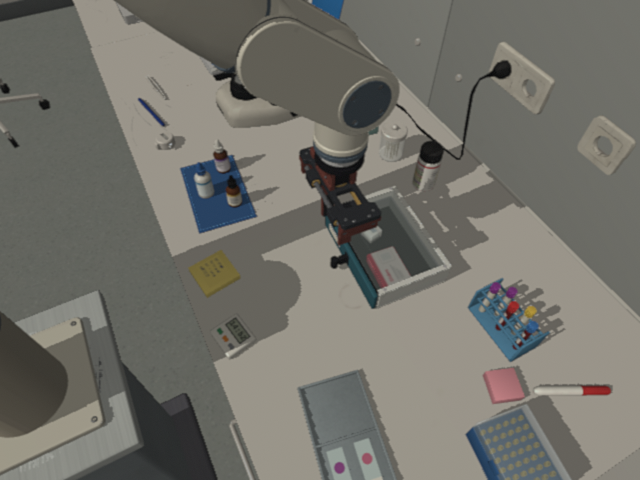

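Request:
move_arm([
  [2, -0.5, -40, 0, -0.2],
  [2, -0.5, -80, 0, -0.2],
  [2, -0.5, -110, 0, -0.2],
  [2, -0.5, -130, 0, -0.2],
  [2, -0.5, -130, 0, -0.2],
  [2, -0.5, -130, 0, 0.4],
  [2, -0.5, -130, 0, 1],
  [2, -0.5, -130, 0, 1],
  [2, -0.5, -130, 0, 1],
  [2, -0.5, -130, 0, 1],
])

```text
t: 18.15
ee_pos: [585.4, -15.8, 15.0]
orientation: [-2.181, 0.08, 2.198]
ft_force: [-1.4, -1.1, 4.2]
width: 15.2
```

```bash
python3 w.py w10
```

```text
t 18.15 pos [585.4 -15.8  15. ] tooly yaw -1.639 w 15.2 q [-0.04  0.67  1.81 -0.01  0.67  1.6 ]
```

View pics/w10.png

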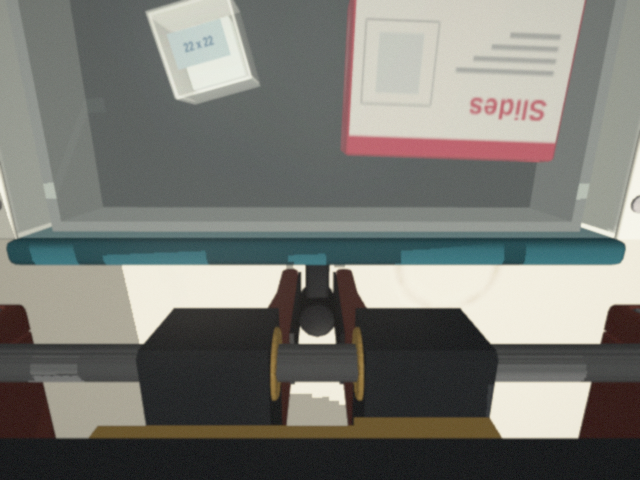

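Request:
move_arm([
  [-10, 0.7, 0, 0, 1],
  [-22, 1.5, 0, 0, 1],
  [-34, 2.3, 0, 0, 1],
  [-46, 3.1, 0, 0, 1],
  [-58, 3.9, 0, 0, 1],
  [-70, 4.7, 0, 0, 1],
  [-82, 5.5, 0, 0, 1],
  [-94, 6.3, 0, 0, 1],
  [-106, 7.1, 0, 0, 1],
  [-116, 7.8, 0, 0, 1],
  [-124, 8.3, 0, 0, 1],
  [-124, 8.3, 0, 0, 1],
])

```text
t: 19.7
ee_pos: [459.4, -7.0, 15.0]
orientation: [-2.178, 0.08, 2.2]
ft_force: [-2.1, 5.4, 3.3]
width: 15.2
```

```bash
python3 w.py w11; python3 -c "
from h import *
cv2.imwrite('pics/side2.png',get_image('side'));print(ctrl.get_obs()['ft_force'])"
```

```text
t 19.7 pos [459.4  -7.   15. ] tooly yaw -1.639 w 15.2 q [-0.04  0.56  2.08 -0.01  0.5   1.61]
[-0.86884618  6.71738925  3.85217621]
```

View pics/w11.png

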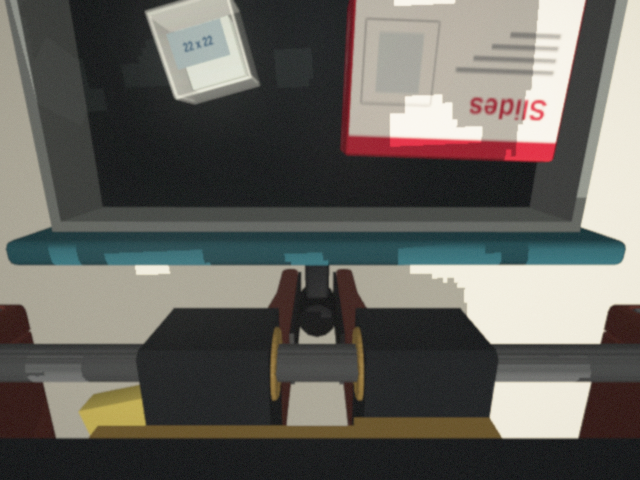

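View pics/side2.png

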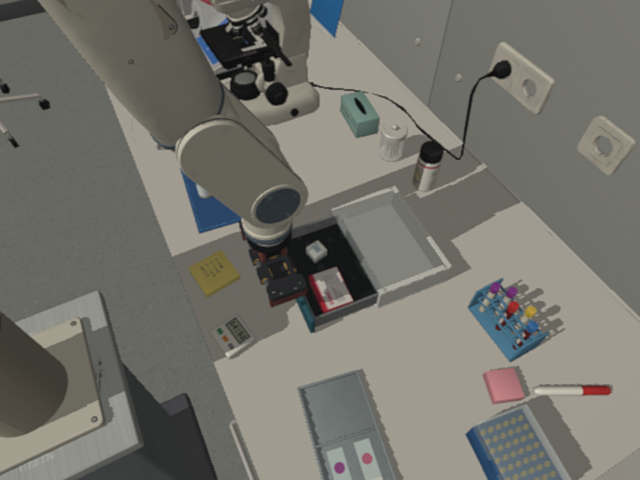

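Request:
move_arm([
  [0, 0, 0, 0, 0],
  [0, 0, 0, 0, -0.2],
  [0, 0, 0, 0, -0.2],
  [0, 0, 40, 0, -0.2],
  [0, 0, 90, 0, -0.2],
  [40, 15, 130, 0, -0.2],
  [80, 30, 130, 0, -0.2],
  [80, 30, 130, 0, -0.2],
  [80, 30, 130, 0, -0.2],
])

```text
t: 20.92
ee_pos: [538.0, 22.7, 144.1]
orientation: [-2.176, 0.08, 2.203]
ft_force: [-0.3, -0.0, -0.1]
width: 52.9
```

```bash
python3 w.py w12
```

```text
t 20.925 pos [538.   22.7 144.1] tooly yaw -1.639 w 52.9 q [ 0.02  0.41  1.87 -0.01  0.87  1.67]
```

View pics/w12.png

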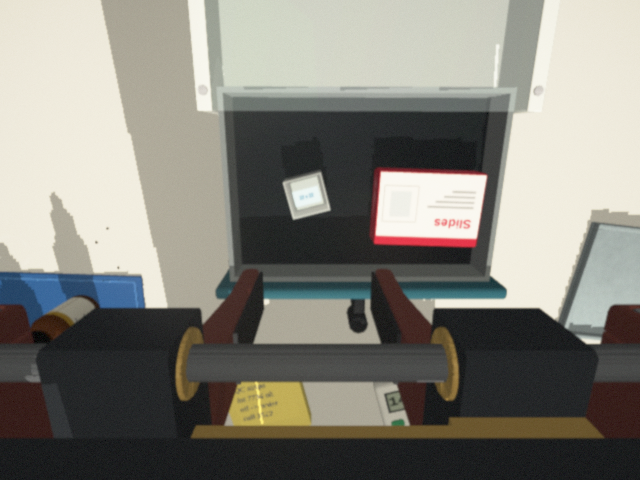

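```bash
python3 - <<'E'
import cv2
a=cv2.imread("pics/w12.png")[160:230,265:345];cv2.imwrite("pics/w12c.png",cv2.resize(a,None,fx=8,fy=8,interpolation=cv2.INTER_CUBIC))
E
```

View pics/w12c.png

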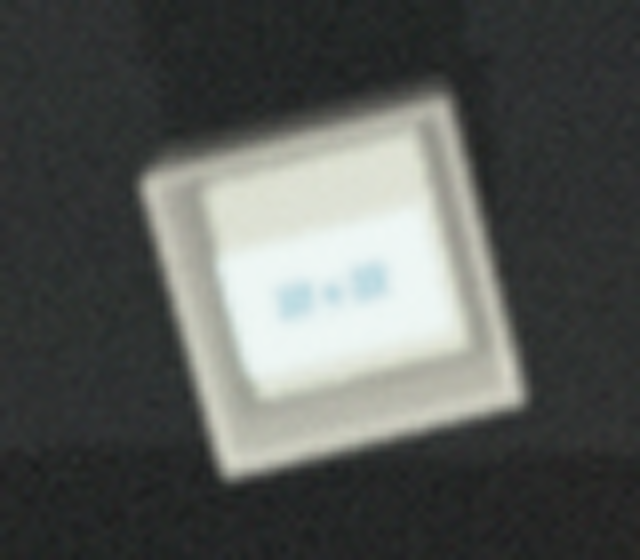

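```bash
python3 - <<'E'
from h import *
import pickle
o=pickle.load(open("pics/w12.pkl","rb"))
P=np.array([onz("wrist",265+u/8,160+v/8,35,o)[:2] for u,v in [(145,180),(450,95),(525,400),(225,475)]])
print(P.round(1),P.mean(0)); 
for i in range(4):
    d=P[(i+1)%4]-P[i];print(np.linalg.norm(d),np.arctan2(d[1],d[0]))
w=lambda u,v,z:onz("wrist",u,v,z,o)[:2].round(1)
print("pull",w(357,317,44),"red",w(378,170,35),w(487,175,35),w(478,238,35),w(372,235,35))
print(ctrl.get_obs()["ee_pos"])
E
```

```text
[[577.6  44.7]
 [583.5  15.4]
 [553.9  10.1]
 [548.5  39.7]] [565.86169606  27.46547533]
29.91656289049997 -1.370389368190215
30.104107231731373 -2.9629066640589654
30.079130522171926 1.7514295585176307
29.513400030463362 0.17294051170397132
pull [465.4  -6. ] red [582.  -27.2] [ 572.6 -109.3] [ 523.2 -105.3] [531.5 -21.4]
[537.76015998  22.58374226 144.08495355]
```

Request:
move_arm([
  [14, 2, 0, 0.12, -0.2],
  [28, 4.6, -20, 0.25, -0.2],
  [28, 4.6, -55, 0.25, -0.2],
  [28, 4.6, -90, 0.25, -0.2],
  [28, 4.6, -115, 0.25, -0.2],
  [28, 4.6, -128, 0.25, -0.2],
  [28, 4.6, -128.5, 0.25, -0.2],
  [28, 4.6, -128.5, 0.25, 0.2],
  [28, 4.6, -128.5, 0.25, 1],
  [28, 4.6, -128.5, 0.25, 1],
  [28, 4.6, -128.5, 0.25, 1],
])

```text
t: 22.35
ee_pos: [566.4, 27.2, 16.5]
orientation: [2.112, 0.186, -2.134]
ft_force: [-1.4, -0.2, 6.1]
width: 30.5
```

```bash
python3 w.py w13
```

```text
t 22.35 pos [566.4  27.2  16.5] tooly yaw -1.389 w 30.5 q [ 0.03  0.65  1.85 -0.01  0.65  1.43]
```

View pics/w13.png

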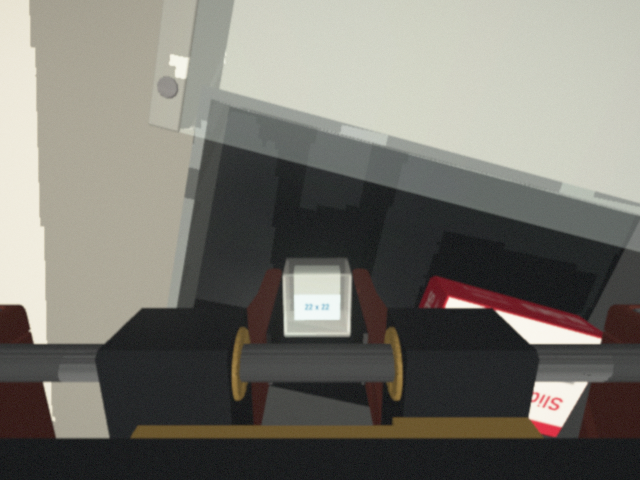

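Request:
move_arm([
  [0, 0, 20, 0, 1],
  [0, 0, 60, 0, 1],
  [0, 0, 90, 0, 1],
  [-20, -55, 90, 0, 1],
  [-40, -110, 90, 0, 1],
  [-60, -165, 90, 0, 1],
  [-80, -220, 90, 0, 1],
  [-100, -270, 90, 0, 1],
  [-106, -285, 90, 0, 1],
  [-106, -285, 50, 0, 1],
  [-106, -285, 20, 0, 1],
  [-106, -285, 20, 0, 1],
])

```text
t: 23.9
ee_pos: [459.3, -256.4, 35.4]
orientation: [2.109, 0.189, -2.138]
ft_force: [-0.9, 0.2, -0.2]
width: 30.5
```

```bash
python3 w.py w14;  python3 -c "
from h import *
a=get_image('side');cv2.imwrite('pics/side3.png',a)"
```

```text
t 23.9 pos [ 459.3 -256.4   35.4] tooly yaw -1.388 w 30.5 q [-0.52  0.58  1.94 -0.02  0.63  0.88]
```

View pics/w14.png

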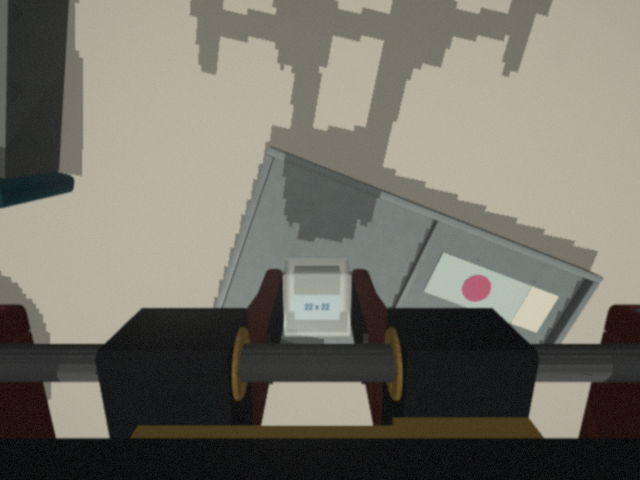

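View pics/side3.png

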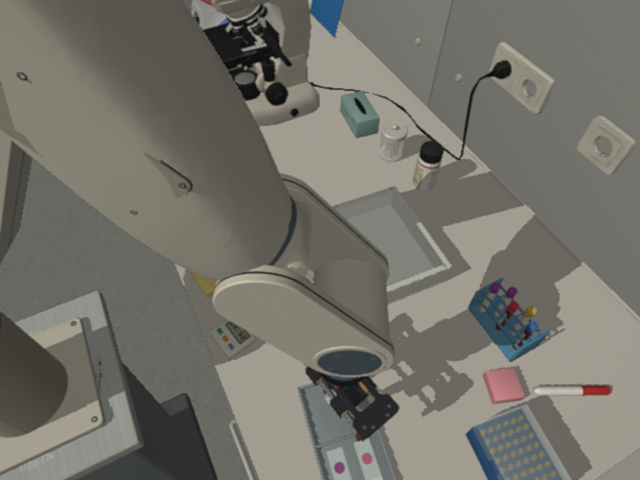

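```bash
python3 - <<'E'
from h import *
import pickle
o=pickle.load(open("pics/w14.pkl","rb"))
w=lambda u,v,z:onz("wrist",u,v,z,o)[:2].round(1)
print(w(270,148,10),w(436,222,8),w(398,305,8),w(218,305,10),w(600,276,10))
E
```

```text
[ 520.1 -221.1] [ 497.5 -315.7] [ 445.3 -307.4] [ 427.5 -204.4] [ 484.3 -414.7]
```

Request:
move_arm([
  [-2, -5, -10, 0, 1],
  [-2, -5, -20, 0, 1],
  [-2, -5, -25, 0, 1],
  [-2, -5, -27, 0, 1],
  [-2, -5, -27, 0, 1],
  [-2, -5, -27, 0, 0.2],
  [-2, -5, -27, 0, 0],
  [-2, -5, -27, 0, 0],
  [-2, -5, 10, 0, 0],
  [-2, -5, 60, 0, 0],
  [-2, -5, 110, 0, -0.2],
  [-2, -5, 110, 0, -0.2],
])

```text
t: 25.5
ee_pos: [461.3, -263.8, 151.1]
orientation: [2.116, 0.182, -2.125]
ft_force: [0.7, 1.4, -0.5]
width: 52.5
```

```bash
python3 w.py w15
```

```text
t 25.5 pos [ 461.3 -263.8  151.1] tooly yaw -1.388 w 52.5 q [-0.53  0.38  1.89 -0.02  0.86  0.86]
```

View pics/w15.png

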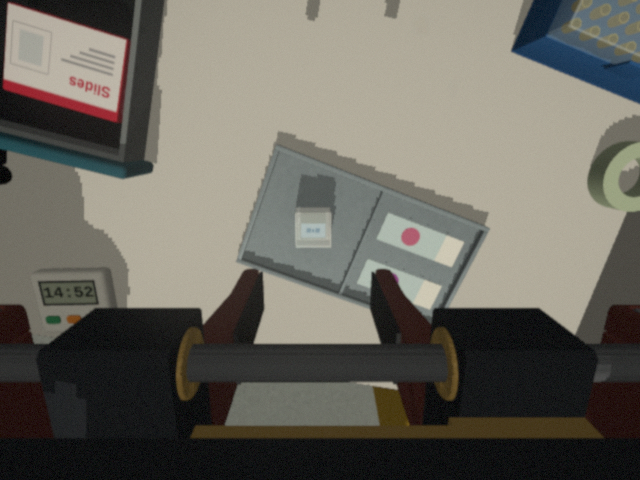

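Request:
move_arm([
  [0, 60, 0, -0.1, -0.2],
  [0, 120, 0, -0.2, -0.2],
  [0, 180, 0, -0.25, -0.2],
  [0, 240, 0, -0.25, -0.2],
  [-1.5, 256.5, -5, -0.25, -0.2],
  [-1.5, 256.5, -5, -0.25, -0.2],
  [-1.5, 256.5, -5, -0.25, -0.2],
])

```text
t: 26.42
ee_pos: [458.3, -7.5, 143.4]
orientation: [-2.181, 0.084, 2.201]
ft_force: [-0.2, 0.7, -0.3]
width: 52.7
```

```bash
python3 w.py w16
```

```text
t 26.425 pos [458.3  -7.5 143.4] tooly yaw -1.639 w 52.7 q [-0.04  0.31  2.04 -0.01  0.8   1.61]
```

View pics/w16.png

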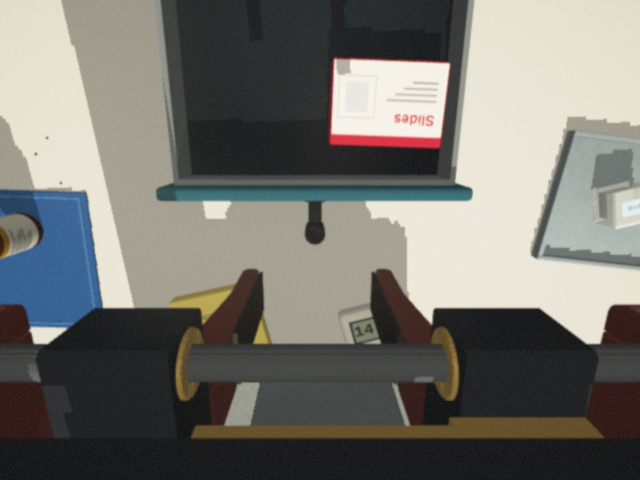

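Request:
move_arm([
  [1, 0.5, -40, 0, -0.2],
  [1, 0.5, -80, 0, -0.2],
  [1, 0.5, -110, 0, -0.2],
  [1, 0.5, -128.5, 0, -0.2],
  [1, 0.5, -128.5, 0, -0.2],
  [1, 0.5, -128.5, 0, 0.4],
  [1, 0.5, -128.5, 0, 1],
  [1, 0.5, -128.5, 0, 1],
  [1, 0.5, -128.5, 0, 1],
  [1, 0.5, -128.5, 0, 1],
])

```text
t: 27.72
ee_pos: [459.7, -7.1, 15.5]
orientation: [-2.182, 0.085, 2.199]
ft_force: [-0.8, 1.3, 5.2]
width: 15.6
```

Request:
move_arm([
  [12, -0.8, 0, 0, 1],
  [24, -1.6, 0, 0, 1],
  [36, -2.4, 0, 0, 1],
  [48, -3.2, 0, 0, 1],
  [60, -4, 0, 0, 1],
  [72, -4.8, 0, 0, 1],
  [84, -5.6, 0, 0, 1],
  [96, -6.4, 0, 0, 1],
  [108, -7.2, 0, 0, 1],
  [118, -7.9, 0, 0, 1],
  [124, -8.3, 0, 0, 1],
  [124, -8.3, 0, 0, 1],
])

```text
t: 29.22
ee_pos: [585.4, -15.8, 15.6]
orientation: [-2.184, 0.085, 2.197]
ft_force: [0.7, -4.5, 2.4]
width: 15.6
```

Request:
move_arm([
  [1, -0.1, 0, 0, 1],
  [2, -0.2, 0, 0, 1],
  [3, -0.2, 0, 0, 1],
  [4, -0.3, 0, 0, 1],
  [4, -0.3, 0, 0, 1],
])

```text
t: 29.85
ee_pos: [587.5, -15.9, 15.5]
orientation: [-2.18, 0.085, 2.201]
ft_force: [-6.7, -3.7, 9.2]
width: 15.6
```

Request:
move_arm([
  [2, -0.1, 0, 0, 1],
  [4, -0.3, 0, 0, 1],
  [5, -0.3, 0, 0, 1],
  [5, -0.3, 0, 0, 1],
  [5, -0.3, 0, 0, 1],
])

```text
t: 30.48
ee_pos: [587.4, -16.0, 15.4]
orientation: [-2.169, 0.085, 2.212]
ft_force: [-17.0, -1.9, 19.3]
width: 15.3
```

```bash
python3 w.py w17
```

```text
t 30.475 pos [587.4 -16.   15.4] tooly yaw -1.639 w 15.3 q [-0.04  0.67  1.79 -0.01  0.69  1.61]
```

View pics/w17.png

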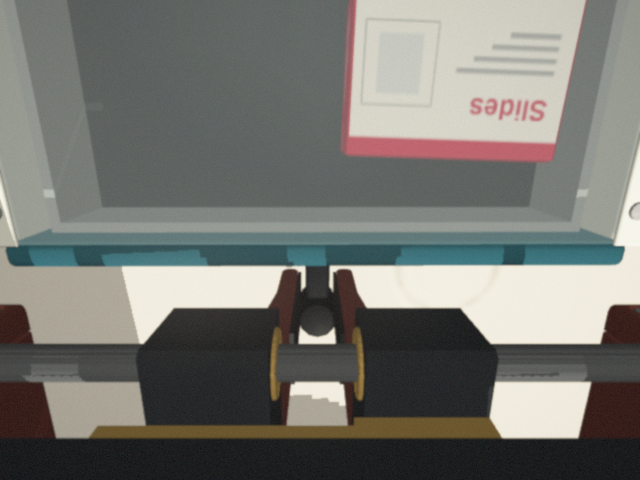

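Request:
move_arm([
  [2, -0.1, 0, 0, 0],
  [2, -0.1, 0, 0, -0.2],
  [2, -0.1, 0, 0, -0.2],
  [0, 0, 40, 0, -0.2],
  [0, 0, 90, 0, -0.2],
  [-40, 50, 120, 0, -0.4],
  [-60, 110, 125, 0, -0.4],
  [-80, 170, 125, 0, -0.4],
  [-100, 230, 125, 0, -0.4],
  [-112, 261, 125, 0, -0.4],
  [-112, 261, 125, 0, -0.4],
  [-112, 261, 125, 0, -0.4],
])

```text
t: 32.02
ee_pos: [475.6, 244.8, 140.3]
orientation: [-2.169, 0.085, 2.213]
ft_force: [0.2, 0.1, -0.9]
width: 61.6
```

```bash
python3 w.py w18
```

```text
t 32.025 pos [475.6 244.8 140.3] tooly yaw -1.639 w 61.6 q [0.45 0.42 1.87 0.   0.87 2.09]
```

View pics/w18.png

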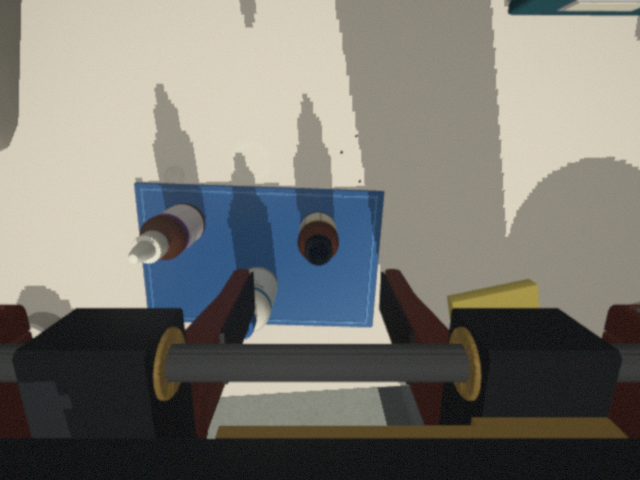

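Request:
move_arm([
  [-1.5, -0.5, -40, 0, -0.3],
  [-1.5, -0.5, -80, 0, -0.3],
  [-1.5, -0.5, -105, 0, -0.3],
  [-1.5, -0.5, -112, 0, -0.3],
  [-1.5, -0.5, -112, 0, -0.3],
  [-1.5, -0.5, -112, 0, 0.2],
  [-1.5, -0.5, -112, 0, 1],
  [-1.5, -0.5, -112, 0, 1],
  [-1.5, -0.5, -112, 0, 1],
])

```text
t: 33.2
ee_pos: [474.6, 244.1, 28.9]
orientation: [-2.17, 0.085, 2.211]
ft_force: [0.1, -0.6, 4.2]
width: 30.5
```

```bash
python3 - <<'E'
from h import *
o=ctrl.get_obs();print(o["ee_pos"],R.from_rotvec(o["orientation"]).as_matrix()[:,0].round(4))
for n in("w5","w8","w13"):
  import pickle;p=pickle.load(open(f"pics/{n}.pkl","rb"));print(R.from_rotvec(p["orientation"]).as_matrix()[:,0].round(4))
E
```

```text
[474.63372122 244.11486873  28.90825835] [-0.0191 -0.0079 -0.9998]
[-3.8e-03  3.0e-04 -1.0e+00]
[-0.005  -0.0036 -1.    ]
[-0.0099 -0.008  -0.9999]
```

Request:
move_arm([
  [0, 0, 40, 0, 1],
  [0, 0, 100, 0, 1],
  [10, -58, 110, 0, 1],
  [20, -116, 110, 0, 1],
  [30, -174, 110, 0, 1],
  [40, -232, 110, 0, 1],
  [50, -290, 110, 0, 1],
  [52.7, -318.2, 110, 0, 1],
  [52.7, -318.2, 70, 0, 1],
  [52.7, -318.2, 30, 0, 1],
  [52.7, -318.2, 8, 0, 1],
  [52.7, -318.2, 8, 0, 1],
])

```text
t: 34.7
ee_pos: [525.8, -73.8, 35.3]
orientation: [-2.165, 0.085, 2.215]
ft_force: [0.4, -0.5, -0.8]
width: 30.4
```

Request:
move_arm([
  [0, 0, 0, 0, 1],
  [0, 0, 0, 0, 1],
])

```text
t: 34.95
ee_pos: [526.4, -73.8, 36.4]
orientation: [-2.167, 0.085, 2.213]
ft_force: [-0.4, -0.1, -1.0]
width: 29.8
```

Request:
move_arm([
  [1, -0.3, -5, 0, 1],
  [1, -0.3, -9, 0, 1],
  [1, -0.3, -10.5, 0, 1],
  [1, -0.3, -10.5, 0, 1],
])

```text
t: 35.45
ee_pos: [527.4, -74.2, 25.9]
orientation: [-2.167, 0.085, 2.213]
ft_force: [1.0, 0.1, 2.2]
width: 30.0
```

```bash
python3 w.py w19
```

```text
t 35.45 pos [527.4 -74.2  25.9] tooly yaw -1.64 w 30.0 q [-0.16  0.61  1.92 -0.02  0.64  1.5 ]
```

View pics/w19.png

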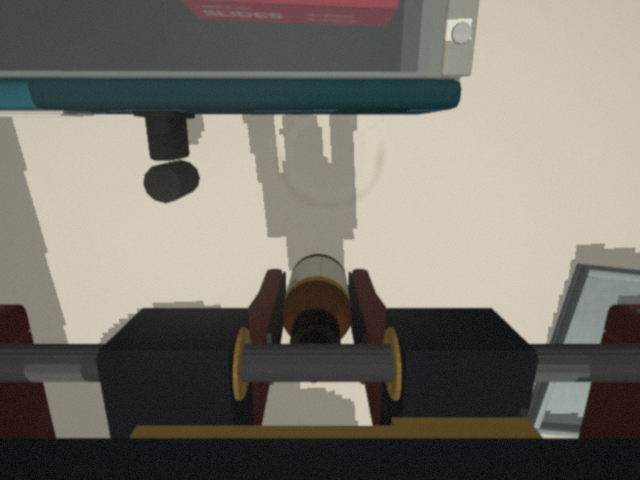

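Request:
move_arm([
  [0, 0, 0, 0, 0.1],
  [0, 0, 0, 0, -0.1],
  [0, 0, 0, 0, -0.1],
  [0, 0, 40, 0, -0.1],
  [0, 0, 90, 0, -0.1],
  [-10, 40, 120, 0, -0.3],
  [-25, 95, 120, 0, -0.3],
  [-42, 155, 120, 0, -0.3],
  [-60, 215, 120, 0, -0.3],
  [-77, 275, 120, 0, -0.3],
  [-95, 335, 120, 0, -0.3],
  [-103.4, 373.8, 120, 0, -0.3],
])

```text
t: 37.0
ee_pos: [422.9, 302.1, 146.0]
orientation: [-2.168, 0.082, 2.214]
ft_force: [0.2, -0.1, -0.0]
width: 57.3
```

Request:
move_arm([
  [0, 0, 0, 0, -0.3],
  [0, 0, 0, 0, -0.3],
])

```text
t: 37.25
ee_pos: [422.5, 301.6, 145.8]
orientation: [-2.168, 0.082, 2.215]
ft_force: [0.4, -0.3, -0.2]
width: 57.0
```

```bash
python3 w.py w20
```

```text
t 37.25 pos [422.5 301.6 145.8] tooly yaw -1.637 w 57.0 q [0.59 0.39 1.9  0.01 0.87 2.23]
```

View pics/w20.png

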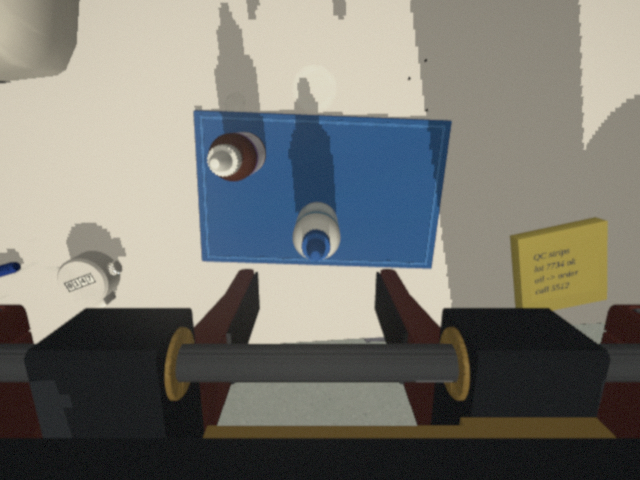

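Request:
move_arm([
  [1.5, -2, -40, 0, -0.3],
  [1.5, -2, -80, 0, -0.3],
  [1.5, -2, -108, 0, -0.3],
  [1.5, -2, -117.5, 0, -0.3],
  [1.5, -2, -117.5, 0, -0.3],
  [1.5, -2, -117.5, 0, 0],
  [1.5, -2, -117.5, 0, 1],
  [1.5, -2, -117.5, 0, 1],
  [1.5, -2, -117.5, 0, 1],
])

```text
t: 38.42
ee_pos: [424.8, 299.5, 29.1]
orientation: [-2.168, 0.082, 2.213]
ft_force: [0.4, -0.5, 6.2]
width: 34.2
```

Request:
move_arm([
  [0, 0, 40, 0, 1],
  [0, 0, 100, 0, 1],
  [17, -58, 110, 0, 1],
  [34, -116, 110, 0, 1],
  [51, -174, 110, 0, 1],
  [68, -232, 110, 0, 1],
  [85, -290, 110, 0, 1],
  [95, -311.5, 110, 0, 1],
  [95, -311.5, 70, 0, 1],
  [95, -311.5, 30, 0, 1],
  [95, -311.5, 8, 0, 1],
  [95, -311.5, 8, 0, 1],
])

```text
t: 39.92
ee_pos: [518.3, -11.9, 35.7]
orientation: [-2.164, 0.082, 2.217]
ft_force: [-1.1, -1.0, -0.0]
width: 33.8
```

Request:
move_arm([
  [0, 0, 0, 0, 1],
  [0, 0, 0, 0, 1],
])

```text
t: 40.17
ee_pos: [518.9, -11.9, 36.7]
orientation: [-2.166, 0.082, 2.216]
ft_force: [0.4, 0.1, -0.7]
width: 34.1
```

```bash
python3 - <<'E'
from h import *
cv2.imwrite("pics/sceneA.png",get_image("scene"));cv2.imwrite("pics/sideA.png",get_image("side"));print(ctrl.get_obs()["ee_pos"])
a=cv2.imread("pics/sideA.png")[180:330,260:460];cv2.imwrite("pics/siA_crop.png",cv2.resize(a,None,fx=4,fy=4,interpolation=cv2.INTER_CUBIC))
a=cv2.imread("pics/sceneA.png")[190:300,240:400];cv2.imwrite("pics/scA_crop.png",cv2.resize(a,None,fx=5,fy=5,interpolation=cv2.INTER_CUBIC))
E
```

```text
[518.93881091 -11.92662078  36.64178151]
```

View pics/siA_crop.png

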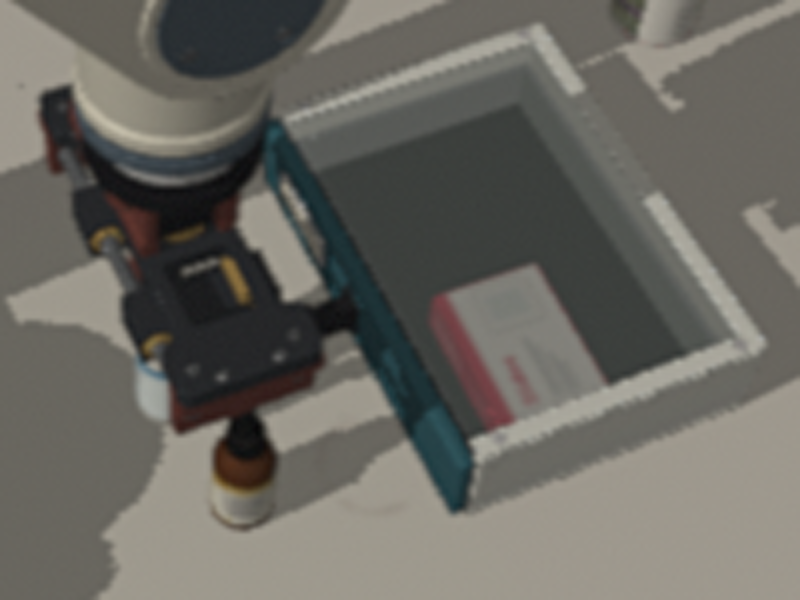

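View pics/scA_crop.png

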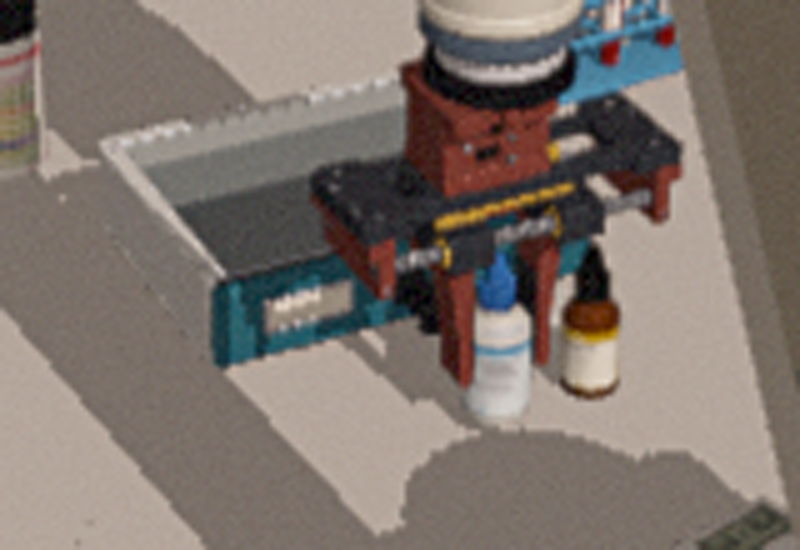

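Request:
move_arm([
  [0.9, 0, -5, 0, 1],
  [0.9, 0, -9, 0, 1],
  [0.9, 0, -10.7, 0, 1],
  [0.9, 0, -10.7, 0, 1],
  [0.9, 0, -10.7, 0, 0.1],
  [0.9, 0, -10.7, 0, -0.1],
  [0.9, 0, -10.7, 0, -0.1],
  [0, 0, 30, 0, -0.1],
  [0, 0, 80, 0, -0.1],
  [0, 0, 110, 0, -0.1],
  [-10, 60, 110, 0, -0.3],
  [-15, 120, 110, 0, -0.3],
])

```text
t: 41.78
ee_pos: [503.9, 108.8, 147.3]
orientation: [-2.166, 0.084, 2.213]
ft_force: [1.2, -0.3, -0.0]
width: 56.8
```

```bash
python3 w.py w21; python3 - <<'E'
from h import *
print(ctrl.get_obs()["ee_pos"])
E
```

```text
t 41.775 pos [503.9 108.8 147.3] tooly yaw -1.64 w 56.8 q [ 0.19  0.38  1.91 -0.    0.87  1.83]
[503.23089196 114.91610014 147.15416529]
```

View pics/w21.png

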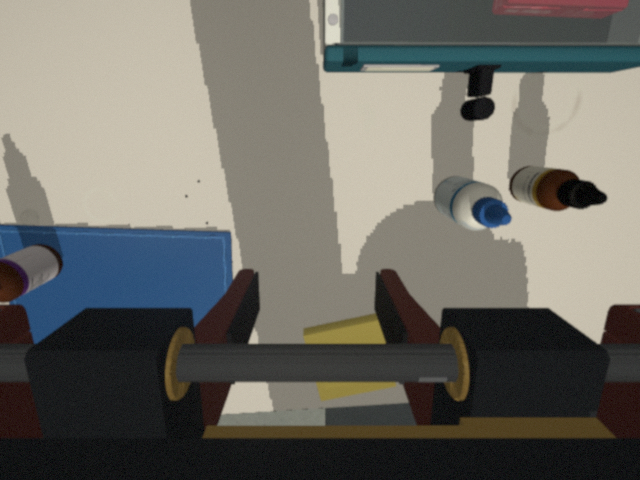

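Blue and black are standing in place. Next is purple, which I released on the mat at about (484.1, 353.4, 28.4).

Request:
move_arm([
  [-5, 60, 0, 0, -0.3],
  [-10, 120, 0, 0, -0.3],
  [-15, 180, 0, 0, -0.3],
  [-19, 238.5, 0, 0, -0.3],
  [-19, 238.5, 0, 0, -0.3],
  [-19, 238.5, 0, 0, -0.3],
])

```text
t: 42.58
ee_pos: [483.7, 352.9, 146.7]
orientation: [-2.167, 0.078, 2.216]
ft_force: [-0.4, 0.1, -0.4]
width: 57.4
```

```bash
python3 w.py w22
```

```text
t 42.575 pos [483.7 352.9 146.7] tooly yaw -1.636 w 57.4 q [0.61 0.49 1.73 0.01 0.95 2.24]
```

View pics/w22.png

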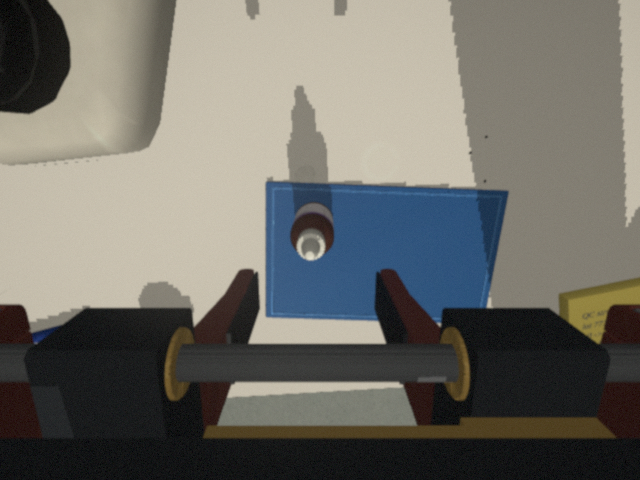

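Request:
move_arm([
  [0.6, 1.2, -40, 0, -0.3],
  [0.6, 1.2, -80, 0, -0.3],
  [0.6, 1.2, -108, 0, -0.3],
  [0.6, 1.2, -118, 0, -0.3],
  [0.6, 1.2, -118, 0, -0.3],
  [0.6, 1.2, -118, 0, 0],
  [0.6, 1.2, -118, 0, 1],
  [0.6, 1.2, -118, 0, 1],
  [0.6, 1.2, -118, 0, 1],
])

```text
t: 43.75
ee_pos: [484.9, 353.8, 29.6]
orientation: [-2.167, 0.078, 2.214]
ft_force: [-0.1, 0.3, 6.2]
width: 32.5
```

Request:
move_arm([
  [0, 0, 40, 0, 1],
  [0, 0, 100, 0, 1],
  [8, -55, 110, 0, 1],
  [15, -115, 110, 0, 1],
  [22, -175, 110, 0, 1],
  [29, -235, 110, 0, 1],
  [35, -290, 110, 0, 1],
  [35, -295, 110, 0, 1],
  [35, -295, 70, 0, 1],
  [35, -295, 30, 0, 1],
  [35, -295, 8, 0, 1],
  [35, -295, 8, 0, 1],
])

```text
t: 45.25
ee_pos: [518.4, 59.5, 36.0]
orientation: [-2.163, 0.078, 2.218]
ft_force: [-1.3, 0.5, -0.4]
width: 32.2
```

Request:
move_arm([
  [0, 0, 0, 0, 1],
  [0, 0, 0, 0, 1],
])

```text
t: 45.5
ee_pos: [519.1, 59.9, 37.0]
orientation: [-2.165, 0.077, 2.217]
ft_force: [0.2, 0.5, -0.9]
width: 32.4
```

Lower to z ≈ 26, release, rise clear, then check against the first pictures.

Request:
move_arm([
  [0.9, -1, -5, 0, 1],
  [0.9, -1, -9, 0, 1],
  [0.9, -1, -11, 0, 1],
  [0.9, -1, -11, 0, 1],
  [0.9, -1, -11, 0, 0.1],
  [0.9, -1, -11, 0, -0.1],
  [0.9, -1, -11, 0, -0.1],
  [0.9, -1, 30, 0, -0.1],
  [0.9, -1, 80, 0, -0.1],
  [-10, -35, 130, 0, -0.3],
  [-19, -69, 200, 0, -0.4],
  [-19, -69, 215, 0, -0.4],
])

```text
t: 47.0
ee_pos: [500.5, -10.3, 255.0]
orientation: [-2.169, 0.079, 2.212]
ft_force: [0.2, 0.1, -0.9]
width: 61.2
```

Request:
move_arm([
  [0, 0, 0, 0, -0.4],
  [0, 0, 0, 0, -0.4],
])

```text
t: 47.25
ee_pos: [499.9, -10.2, 254.0]
orientation: [-2.167, 0.079, 2.213]
ft_force: [0.5, 0.3, -0.7]
width: 61.2
```

```bash
python3 w.py w23; python3 - <<'E'
import cv2
a=cv2.imread("pics/w23.png")[70:230,210:410];cv2.imwrite("pics/w23c.png",cv2.resize(a,None,fx=4,fy=4,interpolation=cv2.INTER_CUBIC)[:600])
E
```

```text
t 47.25 pos [499.9 -10.2 254. ] tooly yaw -1.637 w 61.2 q [-0.04  0.21  1.86 -0.01  1.09  1.6 ]
```

View pics/w23c.png

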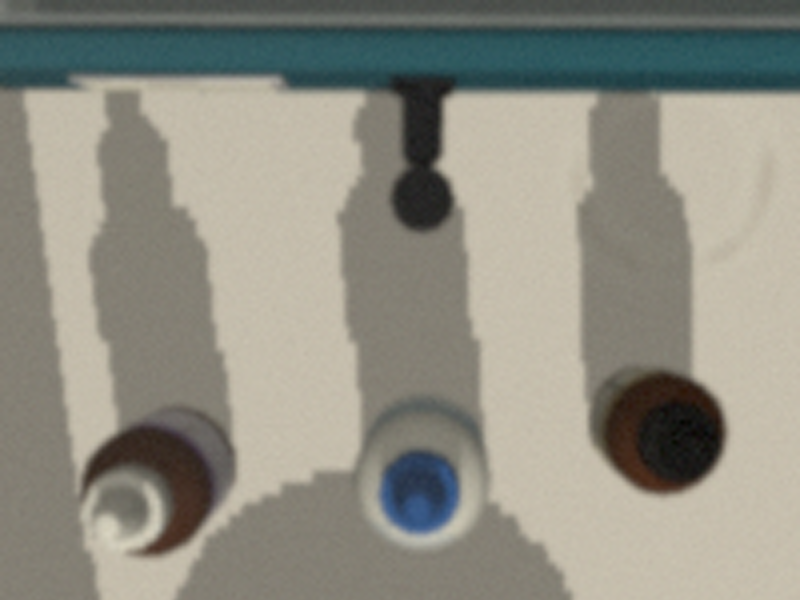

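Request:
move_arm([
  [-30, -60, 20, 0, -0.4],
  [-60, -120, 20, 0, -0.4],
  [-90, -180, 20, 0, -0.4],
  [-120, -240, 20, 0, -0.4],
  [-150, -300, 20, 0, -0.4],
  [-180, -360, 20, 0, -0.4],
  [-210, -420, 20, 0, -0.4],
  [-230, -480, 0, 0, -0.4],
  [-250, -540, -20, 0, -0.4],
  [-250, -560, -30, 0, -0.4],
  [-250, -560, -30, 0, -0.4],
])

```text
t: 48.68
ee_pos: [248.0, -571.2, 218.5]
orientation: [-2.159, 0.075, 2.214]
ft_force: [-0.1, 0.1, 0.1]
width: 61.5
```

```bash
python3 - <<'E'
from h import *
for n in("scene","side"):
    a=get_image(n);cv2.imwrite(f"pics/{n}F.png",a)
b=cv2.imread("pics/sideF.png")
# template compare
for n,boxes in [("scene",{"purple":(308,255,322,286),"blue":(332,244,347,278),"black":(352,238,366,270)}),("side",{"purple":(279,227,298,262),"blue":(293,253,314,290),"black":(311,281,330,313)})]:
    A=cv2.imread(f"pics/{n}0.png").astype(np.float32);F=cv2.imread(f"pics/{n}F.png").astype(np.float32)
    for k,(x0,y0,x1,y1) in boxes.items():
        m=5;r=cv2.matchTemplate(cv2.GaussianBlur(F,(0,0),.8)[y0-m:y1+m,x0-m:x1+m],cv2.GaussianBlur(A,(0,0),.8)[y0:y1,x0:x1],cv2.TM_CCOEFF_NORMED)
        _,v,_,l=cv2.minMaxLoc(r);print(n,k,round(v,3),l[0]-m,l[1]-m)
i=np.vstack([cv2.imread("pics/side0.png")[180:330,260:460],b[180:330,260:460]]);cv2.imwrite("pics/cmp.png",cv2.resize(i,None,fx=2,fy=2))
E
```

```text
scene purple 0.995 0 0
scene blue 0.982 -1 0
scene black 0.993 0 0
side purple 0.996 0 0
side blue 0.987 0 0
side black 0.994 0 0
```

View pics/sideF.png

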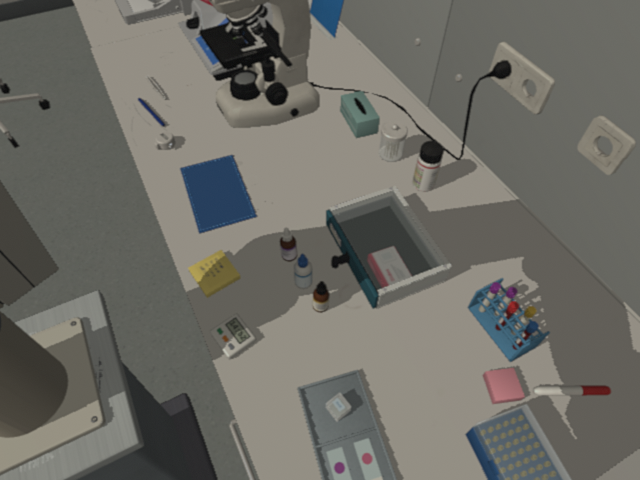

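View pics/sceneF.png

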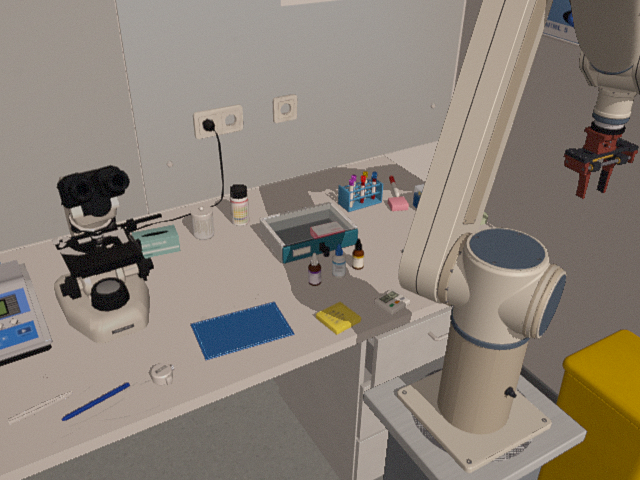

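```bash
python3 - <<'E'
from h import *
import pickle
for n,p in(("w1",(428,223)),("w23",(422,198))):
    o=pickle.load(open(f"pics/{n}.pkl","rb"));print(n,onz("wrist",210+p[0]/4,70+p[1]/4,44,o).round(1))
for n,b in(("side",(325,210,342,245)),("scene",(300,235,318,262))):
    A,F=[cv2.imread(f"pics/{n}{k}.png")for k in"0F"]
    x0,y0,x1,y1=b
    pa=cv2.cvtColor(A,6)[y0-6:y1+6,x0-6:x1+6].astype(np.float32);pf=cv2.cvtColor(F,6)[y0-6:y1+6,x0-6:x1+6].astype(np.float32)
    print(n,cv2.phaseCorrelate(pa,pf,cv2.createHanningWindow(pa.shape[::-1],5)))
f=np.hstack([cv2.imread(f"pics/side{k}.png")[190:315,310:410] for k in"0F"]);cv2.imwrite("pics/cmp.png",cv2.resize(f,None,fx=4,fy=4,interpolation=2))
E
```

```text
w1 [583.3 -16.1  44. ]
w23 [585.1 -16.1  44. ]
side ((0.5967888471070886, -0.6196554245934216), 0.9825587709744771)
scene ((0.01245780085058179, -0.19918023005021013), 0.9707125147183736)
```

View pics/cmp.png

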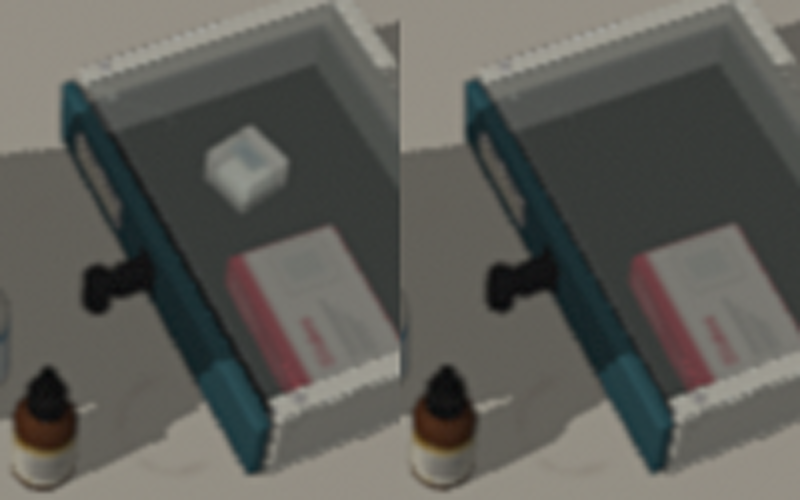

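```bash
python3 -c "
from workcell import ctrl
print(ctrl.close_job())"
```

```text
the job is handed in; nothing more can be done
None
```

The whole job was done in the order asked and handed in at about 49 s of the 147 s allowed; no verdict was reported. I stood the three bottles on the mat, opened the drawer about 126 mm, and set the cover-glass box in the empty half of the tray. Then I shut the drawer and put the bottles back.

**Last checks**
- **Bottles:** comparing the scene and side pictures from start and end, all three are upright. Black and purple match to the pixel. Blue is off by 1 px in the scene view, roughly 2 mm, and by 0 px in the side view.
- **Blue bottle:** while being gripped on the way out it was pushed about 6 mm, because I read the arm's position before it had stopped. I put it back at the spot measured in the pictures, not where the gripper had taken hold of it.
- **Drawer:** it stopped moving under a 17 N push, about 2 mm further in than at the start, and the final pictures also show it about 2 mm further in. The red slide box is still inside.
- **Cover-glass box:** it stands upright near the middle of the empty half of the tray.

**Disagreement:** positions from the scene and side cameras came out 3–4 mm too low in height, so I used the known heights instead.

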